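# Collect the spacer plates on the carrying bar

## Robot

A 7-joint arm with a two-finger parallel gripper is mounted at the origin on the work surface. World frame = base frame: x ahead of the robot, y to its left, z up, the work surface at z = 0. Lengths are in mm, angles in rad, forces in N, time in s.
With the tool pointing down it reaches from about 400 to 875 mm from the base axis. Payload 4.4 kg.
Tool frame: the origin (TCP) lies at the very end of the fingers, on their centre line; the grasp point (between the pads) lies 19 mm behind it; z points along the fingers, y is the direction in which the jaws open and shut (so a half turn about z gives the same grasp; the last joint's range is limited). The gripper opens to 85 mm and grips with 20 to 120 N. Pads are 22 mm wide; open, the fingers measure 114 mm over their backs; the gripper's body (76 mm by 85 mm) begins 54 mm behind the grasp point. The pads swing forward as they close: fully open they stand 13 mm farther back than shut.
Start: joints at [1.065, 0.628, 0.038, 1.517, -0.027, 0.996, -0.02], TCP at [276.771, -588.146, 231.313] pointing down, gripper open.
Joint ranges: [-3.06, 3.06], [-0.37, 2.12], [-1.25, 1.32], [0.18, 2.47], [-1.1, 4.24], [0.23, 1.98], [-2.94, 2.94]. Speed limits (rad/s): [2.57, 2.57, 3.14, 3.14, 3.14, 3.14, 3.14].

## Interface

Orientations are given as [roll, pitch, yaw] about the fixed x, y, z axes, in that order (R = Rz(yaw) Ry(pitch) Rx(roll)).
In Python, from cell import ctrl gives the robot as it stands. The module is installed in compiled form; this text tells all that it offers.
- The arm moves only by the shell command python3 -m jog 'ROWS'. ROWS is text: rows parted by semicolons, each of 7 numbers parted by spaces: the shift along the tool's x, y, z in mm, then the turn, a rotation vector about the tool's x, y, z in degrees, then the opening, from -1 (shut) to 1 (fully open). In form: x y z wx wy wz claw; .... A call has 1 to 8 rows; each row is the pose to reach, as a shift and turn from the pose commanded when the call began, along the tool's axes at that moment; what a row does not reach only later rows make up. A row lasts 1/8 s, in which the tool goes at most 62.5 mm and 10.7 degrees, less where a joint would pass 70% of its speed; a pose out of reach is approached as far as the arm can. A call with a gripper value outside its range is refused whole. The fingers move at their own pace and stop on an object; the grip force is fixed at half the most. Time passes only in rows, so rows that repeat a pose let the fingers close. It gives the time, the measured TCP pose, the force and the opening at its end, in the units of the state.
- ctrl.read_state(): the state, without advancing time (a new reading comes with each control period).
- ctrl.get_image(name): name is "scene" or "top" or "wrist"; returns a dict with "image" (420x560x3 uint8, red, green, blue), "z_map" (420x560 float32, mm along the optical axis (not along the pixel's ray), 0 where there is no reading), "vertical_fov" (degrees; the focal length in pixels is half the picture's height over the tangent of half this angle, whatever the lens; pixels are square), "cx", "cy" (the principal point, pixels), "k1" (the pictures are not rectified: a ray, as slopes to the right and down, at radius r is drawn at 1 + k1 r^2 times it, then the intrinsics apply), "extrinsics" (4x4, takes a point from world to camera coordinates); the wrist camera has in their place "hand_eye" (4x4, takes a point from camera to tool coordinates, whose origin is the TCP and whose axes are the flange's). Camera axes: x right, y down, z forward; pixel columns grow to the right and rows downward; lengths in mm; the calibration is good to about 2 mm. A picture is of the moment at which its call begins: read the wrist's pose just before it.
- ctrl.finish_job(): hands the job in, once; it reports no verdict.
The state is a dict: "clock": time; "qpos": joint angles; "qd": joint speeds; "tau": joint torques, N m; "eef_pos": TCP position; "tool_rot": TCP orientation; "force": force on the tool from outside, world axes, zero at the start; "torque": the same for the moment, N m; "width": finger opening in mm.
Only numpy, scipy, OpenCV 4.12 (cv2) and the standard library are available. Lean on these libraries where they do the work, as an engineer would, in place of code of your own. Each camera call takes 0.05 s, during which the arm holds its last target.

## Task

Take the orange-handled carrying bar by its handle from its stand, feel its rod gently through the eyes of all three coloured spacer plates in the rack, and lift the three plates out together as one stack. Then hang the loaded bar back in both forks of the stand the way it hung before, handle out over the same end, with the plates hanging between the forks, let go and leave everything hanging still. Press only lightly on the plates, do not shove the rack along, and leave the other things on the table alone.

Things in the scene. Friction and masses are not known exactly. Their poses are not given: they have to be found in the camera images.
- bar_grip (a point): Middle of the carrying bar's orange handle (70 long x, 20 wide y, 24 mm tall z); grasp here. x points to the rod's tip, z up. Whole bar 150 g, balance point about 80 mm ahead of this point. At the start it hangs level in both forks, axis 135 mm above the table, this point 116 mm to the -x side of the stand's middle (along the stand's x).
- bar_tip (a point): Tip of the bar's steel rod, on the axis, 200 mm from the handle's middle. The rod starts at the handle's end, 35 mm from the handle's middle: first 25 mm are 10 mm square, then round, 10 mm in diameter, up to a flat tip with a 1.5 mm bevel.
- stand: Fixed stand: dark base 190 (x) x 90 (y) x 12 mm, two upright forks at x = -69 and +69 mm, each 10 mm thick along x, 34 mm wide, 155 mm high. Notches 16 mm wide, open upward, flared above 142 mm, floor 130 mm above the table. Origin: centre of the underside. The bar hangs along x, handle beyond the -x fork.
- rack: Loose white rack, about 1.8 kg, 130 (x) x 110 mm (y); it slides on the table if pushed with about 9 N or more. Grey blocks to 42 mm above the table form slots 10 mm wide, 30 mm deep, at x = -30, 0, +30 mm, a plate in each, faces across x: thread along x. Plates lean up to 5 mm at eye height when pushed. Origin: centre of the underside.
- plate_blue_mid (a point): Blue plate, 92 wide (y) x 8 thick (x) x 95 mm tall, 80 g, upright in a rack slot. Point: middle of its window, 68 mm above its lower edge, mid-thickness. A black slide 62 x 26 x 10 mm covers the window; its through eye, 13 wide x 18 mm tall, is level with this point but up to 10 mm aside of it along y, differently each time and not measured: find it by feel. 
- plate_green_mid (a point): Green plate, 92 wide (y) x 8 thick (x) x 95 mm tall, 80 g, upright in a rack slot. Point: middle of its window, 68 mm above its lower edge, mid-thickness. A black slide 62 x 26 x 10 mm covers the window; its through eye, 13 wide x 18 mm tall, is level with this point but up to 10 mm aside of it along y, differently each time and not measured: find it by feel. Top 27 mm above it.
- plate_yellow_mid (a point): Yellow plate, 92 wide (y) x 8 thick (x) x 95 mm tall, 80 g, upright in a rack slot. Point: middle of its window, 68 mm above its lower edge, mid-thickness. A black slide 62 x 26 x 10 mm covers the window; its through eye, 13 wide x 18 mm tall, is level with this point but up to 10 mm aside of it along y, differently each time and not measured: find it by feel. All slides shift at 1 N.
- rest_red: Bystander: red contoured head rest, 150 x 110 mm, 70 mm tall, loose. Origin: centre of the underside.
- roll: Bystander: blue roll with black end discs, lying along its x axis, 184 mm long, 70 mm in diameter, loose. Origin: under its middle on the table.
- pin: Bystander: upright black locating pin with a round foot 40 mm in diameter, 70 mm tall, loose. Origin: centre of the underside.
There are look-alikes about, which are no part of the job. Of the things that look like the part that bears bar_grip, the middle-sized one is meant.

How it is judged:
By the outcome, as a careful person would: the job done as asked, in the order asked, and still so for the second after the job is handed in, with the robot touching nothing.
It also fails if it takes over 72 s, if anything falls off the work surface, if the arm or the gripper's body presses on something with over 40 N, if the wrist force passes 120 N, or if a joint passes its speed limit or range.

## Working session

There is one attempt and no reset: what is moved stays moved. The work goes in short steps, Python scripts to look and compute and a shell command to move; the robot and the scene stay as the last step left them, time stands still between calls to the robot, and variables do not carry over. Pictures are saved under pics/ and viewed, and the job is handed in when it is done.

```bash
mkdir -p pics; ls
python3 - <<'E'
from cell import ctrl
import cv2,pickle
s=ctrl.read_state();print(s)
for n in("scene","top","wrist"):
    d=ctrl.get_image(n)
    pickle.dump((ctrl.read_state(),d),open(f'{n}0.pkl','wb'))
    cv2.imwrite(f'pics/{n}0.png',d['image'][:,:,::-1])
    print(n,{k:v for k,v in d.items() if k not in('image','z_map')})
E
```

```text
pics
{'clock': 0.0, 'qpos': array([ 1.06520978,  0.62936906,  0.03845686,  1.51838915, -0.02700111,
        0.99628184, -0.02000234]), 'qd': array([-0.00144272, -0.00102365,  0.00037955,  0.00014823,  0.00014577,
       -0.00027591, -0.00199128]), 'tau': array([ 1.43838220e-04, -5.63396108e+01,  1.22621041e+00, -1.93444043e+01,
        1.09624013e-02,  1.06006226e-02, -1.58234633e-05]), 'eef_pos': array([ 276.4833518 , -587.56585988,  230.36773382]), 'tool_rot': array([-3.13966405e+00,  3.48938275e-05,  4.39771105e-01]), 'force': array([ 0.39040164, -0.48047651,  0.20144237]), 'torque': array([-0.04793834,  0.02328557,  0.03867862]), 'width': 85.83755868992864}
scene {'vertical_fov': 54.86284909267158, 'cx': 284.80646124306054, 'cy': 211.06474338451244, 'k1': 0.032381511514273965, 'extrinsics': array([[ 5.23745990e-01,  8.51873468e-01, -1.31612167e-03,
        -2.39549844e+02],
       [ 6.83315380e-01, -4.21035245e-01, -5.96497623e-01,
        -3.18258716e+02],
       [-5.08694632e-01,  3.11513912e-01, -8.02613763e-01,
         1.27866909e+03],
       [ 0.00000000e+00,  0.00000000e+0
[... 298 characters left out ...]
9176e-02, -8.03176712e-02,
         5.41983446e+02],
       [ 8.02805938e-02,  2.44149343e-03, -9.96769314e-01,
         1.38896786e+03],
       [ 0.00000000e+00,  0.00000000e+00,  0.00000000e+00,
         1.00000000e+00]])}
wrist {'vertical_fov': 68.51274816099439, 'cx': 283.3738554902636, 'cy': 208.04294669032043, 'k1': -0.062495730867003274, 'hand_eye': array([[ 3.49909692e-04, -9.54335208e-01, -2.98737658e-01,
         7.70301717e+01],
       [ 9.99999795e-01,  4.93871860e-04, -4.06409037e-04,
         6.56731054e-01],
       [ 5.35388576e-04, -2.98737454e-01,  9.54335186e-01,
        -1.42336433e+02],
       [ 0.00000000e+00,  0.00000000e+00,  0.00000000e+00,
         1.00000000e+00]])}
```

View pics/scene0.png

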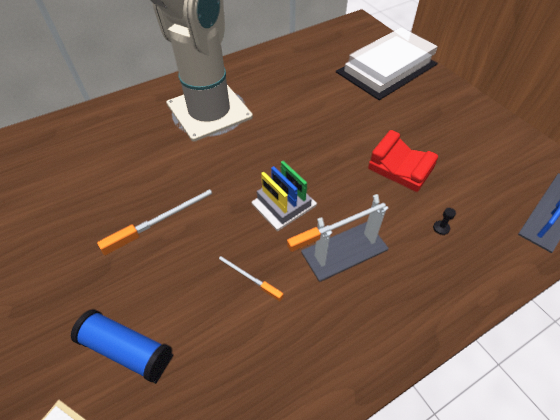

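View pics/top0.png

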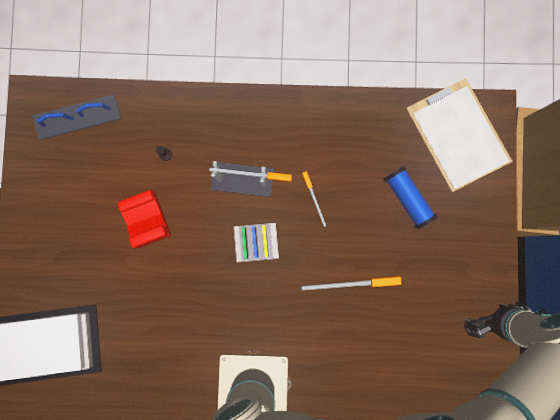

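View pics/wrist0.png

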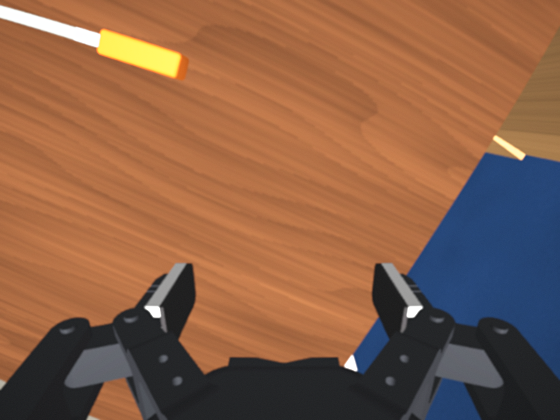

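```bash
cat > h.py <<'E'
import numpy as np,cv2,pickle
from cell import ctrl
from scipy.spatial.transform import Rotation as Ro
def Rt(rpy): return Ro.from_euler('xyz',rpy).as_matrix()
def f_of(d): return d['image'].shape[0]/2/np.tan(np.radians(d['vertical_fov'])/2)
def cam(d,s=None):
    "returns camera->world R, centre"
    if 'extrinsics' in d:
        E=d['extrinsics'];return E[:3,:3].T,-E[:3,:3].T@E[:3,3]
    H=d['hand_eye'];R=Rt(s['tool_rot']);return R@H[:3,:3],R@H[:3,3]+s['eef_pos']
def rays(d,uv,s=None):
    f=f_of(d);uv=np.atleast_2d(uv).astype(float)
    p=(uv-[d['cx'],d['cy']])/f
    q=p.copy()
    for _ in range(20): q=p/(1+d['k1']*(q**2).sum(1,keepdims=True))
    R,c=cam(d,s)
    return c,(R@np.c_[q,np.ones(len(q))].T).T
def onz(d,uv,z,s=None):
    c,r=rays(d,uv,s);return c+r*((z-c[2])/r[:,2:])
def proj(d,P,s=None):
    R,c=cam(d,s);q=(np.atleast_2d(P)-c)@R;q=q[:,:2]/q[:,2:]
    return q*(1+d['k1']*(q**2).sum(1,keepdims=True))*f_of(d)+[d['cx'],d['cy']]
def tri(L):
    "L list of (c,ray)"
    A=np.zeros((3,3));b=np.zeros(3)
    for c,r in L:
        r=r/np.linalg.norm(r);M=np.eye(3)-np.outer(r,r);A+=M;b+=M@c
    return np.linalg.solve(A,b)
def snap(n,name):
    s=ctrl.read_state();d=ctrl.get_image(n);pickle.dump((s,d),open(name+'.pkl','wb'))
    cv2.imwrite(f'pics/{name}.png',d['image'][:,:,::-1]);return s,d
def load(name): return pickle.load(open(name+'.pkl','rb'))
def mask(d,lo,hi):
    return cv2.inRange(cv2.cvtColor(d['image'],cv2.COLOR_RGB2HSV),np.array(lo),np.array(hi))
def blobs(m,amin=20):
    cs,_=cv2.findContours(m,cv2.RETR_EXTERNAL,cv2.CHAIN_APPROX_NONE)
    return [(cv2.contourArea(c),cv2.minAreaRect(c)) for c in cs if cv2.contourArea(c)>amin]
# shift in tool axes to go from commanded/measured pose to target world pose
def rel(s,pos,rpy=None):
    R=Rt(s['tool_rot']);t=R.T@(np.array(pos)-s['eef_pos'])
    w=np.zeros(3)
    if rpy is not None: w=np.degrees(Ro.from_matrix(R.T@Rt(rpy)).as_rotvec())
    return np.round(t,1),np.round(w,2)
E
python3 - <<'E'
from h import *
s,d=load('top0')
for nm,lo,hi,z in(('or',(8,150,120),(22,255,255),147),('ye',(25,150,120),(33,255,255),107),('bl',(100,150,100),(125,255,255),107),('gr',(50,120,60),(80,255,255),107)):
    for a,r in blobs(mask(d,lo,hi),15):
        print(nm,a,np.round(r[0]),np.round(r[1]),r[2],np.round(onz(d,r[0],z)[0]))
print('rod',onz(d,[[212,170],[264,174]],140))
E
```

```text
or 252.5 [386. 281.] [ 9. 31.] 85.2363510131836 [ 345. -366.  147.]
or 167.0 [279. 177.] [24.  8.] 6.340191841125488 [628. -63. 147.]
or 84.5 [307. 180.] [18.  6.] 69.44395446777344 [ 622. -141.  147.]
ye 50.0 [265. 241.] [30.  3.] 85.60128784179688 [446. -26. 107.]
bl 44.0 [255. 242.] [30.  3.] 85.42607879638672 [442.   3. 107.]
bl 1024.0 [410. 198.] [54. 21.] 56.72511291503906 [ 584. -444.  107.]
bl 67.5 [ 50. 116.] [ 6. 27.] 77.73522186279297 [791. 609. 107.]
bl 63.5 [ 89. 106.] [ 6. 26.] 73.73979187011719 [825. 498. 107.]
gr 46.5 [244. 242.] [31.  3.] 84.0938491821289 [440.  33. 107.]
rod [[642.37313811 128.70891161 140.        ]
 [635.35278857 -19.2036986  140.        ]]
```

Run:
```python
from h import *
s=ctrl.read_state()
print(rel(s,[560,0,310],[np.pi,0,np.radians(86.5)]))
```

```text
(array([ 506.6, -411.2,  -78.8]), array([-7.00e-02, -5.00e-02, -6.13e+01]))
```

```bash
python3 -m jog '40 -35 -10 0 0 -5 1; 85 -70 -20 0 0 -11 1; 130 -105 -30 0 0 -17 1; 175 -140 -40 0 0 -22 1; 220 -178 -50 0 0 -28 1; 265 -215 -60 0 0 -33 1; 310 -250 -70 0 0 -39 1; 355 -287 -78 0 0 -44 1'
python3 - <<'E'
from h import *
s=ctrl.read_state()
print(rel(s,[560,0,310],[np.pi,0,np.radians(86.5)]))
E
```

```text
clock: 1.15
eef_pos: [476.4, -175.7, 309.7]
tool_rot: [3.141, 0.0, 1.21]
force: [0.3, -1.1, -0.1]
width: 85.5
(array([193.9,  16.3,  -0.3]), array([  0.03,   0.02, -17.15]))
```

```bash
python3 -m jog '50 4 0 0 0 -5 1; 100 8 0 0 0 -10 1; 150 12 0 0 0 -14 1; 194 16 0 0 0 -17.2 1; 194 16 0 0 0 -17.2 1;194 16 0 0 0 -17.2 1'
python3 - <<'E'
from h import *
s,d=snap('wrist','w1')
print(s)
E
```

```text
clock: 1.9
eef_pos: [559.2, -2.4, 308.9]
tool_rot: [-3.141, 0.001, 1.507]
force: [-0.3, -0.7, 0.4]
width: 85.6
{'clock': 1.9, 'qpos': array([ 0.186605  ,  0.43390635, -0.34532202,  1.66271748,  0.16343172,
        1.0745463 , -0.27094959]), 'qd': array([ 0.02039253, -0.00858023,  0.01476128,  0.00511901, -0.00030602,
        0.00017617, -0.00112212]), 'tau': array([-1.28345557e+00, -4.54387307e+01, -3.57684195e+00, -2.02215922e+01,
       -1.05409005e-01, -5.06105775e-02, -1.69250783e-03]), 'eef_pos': array([559.24727734,  -2.44067534, 308.928589  ]), 'tool_rot': array([-3.14058698e+00,  9.85775907e-04,  1.50726348e+00]), 'force': array([-0.26721193, -0.74185997,  0.3894455 ]), 'torque': array([-0.07756038,  0.03740643, -0.06189785]), 'width': 85.6492929963527}
```

View pics/w1.png

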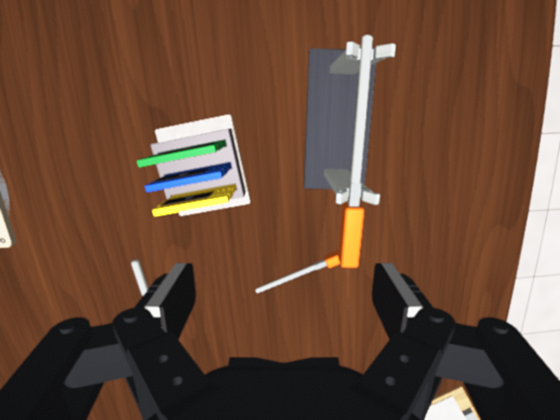

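Run:
```python
from h import *
s,d=load('w1')
im=d['image']
for nm,lo,hi,z in(('or',(8,150,120),(22,255,255),147),('ye',(24,150,120),(33,255,255),107),('bl',(100,150,60),(125,255,255),107),('gr',(50,120,60),(80,255,255),107)):
    for a,r in blobs(mask(d,lo,hi),60):
        b=cv2.boxPoints(r);print(nm,a,np.round(r[0]),np.round(r[1]),round(r[2]),np.round(onz(d,r[0],z,s)[0],1));print(np.round(b).tolist(),np.round(onz(d,b,z,s)[:,:2],1).tolist())
cv2.imwrite('pics/w1a.png',cv2.resize(im[90:280,120:400,::-1],None,fx=2.8,fy=2.8,interpolation=cv2.INTER_CUBIC))
cv2.imwrite('pics/w1b.png',cv2.resize(im[20:230,290:420,::-1],None,fx=2.8,fy=2.8,interpolation=cv2.INTER_CUBIC))
```

```text
or 170.5 [308. 340.] [31.  9.] 90 [ 577.3 -191.3  147. ]
[[303.0, 325.0], [312.0, 325.0], [312.0, 356.0], [303.0, 356.0]] [[572.8, -168.2], [583.5, -168.9], [582.0, -215.6], [570.9, -214.9]]
or 110.5 [285. 326.] [56.  6.] 81 [ 551.8 -168.1  147. ]
[[278.0, 299.0], [284.0, 298.0], [293.0, 353.0], [287.0, 354.0]] [[545.4, -130.1], [552.6, -129.1], [558.8, -209.3], [551.0, -210.4]]
or 76.0 [227. 319.] [51.  4.] 81 [ 483.6 -154.9  147. ]
[[221.0, 294.0], [225.0, 294.0], [233.0, 345.0], [229.0, 345.0]] [[481.3, -120.2], [485.9, -119.7], [486.0, -192.1], [481.1, -192.8]]
or 179.5 [210. 328.] [75.  6.] 80 [ 461.8 -166.6  147. ]
[[201.0, 292.0], [207.0, 291.0], [219.0, 365.0], [214.0, 366.0]] [[458.3, -115.9], [465.2, -114.9], [465.3, -223.0], [457.7, -224.3]]
or 183.5 [170. 258.] [26. 12.] 90 [430.4 -71.3 147. ]
[[164.0, 245.0], [176.0, 245.0], [176.0, 271.0], [164.0, 271.0]] [[426.6, -55.5], [439.9, -56.2], [434.3, -87.7], [420.7, -87.0]]
or 128.0 [ 73. 277.] [69.  3.] 72 [311.4 -89.1 147. ]
[[61.0, 244.0], [64.0, 243.0], [86.0, 309.0], [83.0, 310.0]] [[308.1, -48.5], [312.5, -47.3], [314.
[... 3692 characters left out ...]
] [47.  6.] 88 [622.6 146.9 147. ]
[[339.0, 0.0], [345.0, -0.0], [347.0, 47.0], [341.0, 47.0]] [[619.6, 166.1], [624.7, 166.0], [625.7, 127.2], [620.4, 127.3]]
ye 520.0 [193. 201.] [14. 86.] 76 [453.5 -19.1 107. ]
[[150.0, 205.0], [233.0, 184.0], [237.0, 198.0], [153.0, 218.0]] [[400.9, -20.2], [502.7, -1.6], [504.9, -18.0], [401.8, -37.3]]
bl 647.0 [188. 177.] [12. 87.] 78 [451.1   9.5 107. ]
[[144.0, 180.0], [229.0, 163.0], [232.0, 174.0], [146.0, 192.0]] [[399.1, 9.5], [500.7, 23.0], [502.0, 9.5], [399.2, -4.6]]
gr 589.5 [181. 154.] [ 9. 90.] 78 [447.4  36.4 107. ]
[[136.0, 159.0], [224.0, 140.0], [226.0, 149.0], [138.0, 168.0]] [[394.9, 34.2], [497.5, 48.1], [498.4, 38.8], [395.1, 24.5]]
```

View pics/w1a.png

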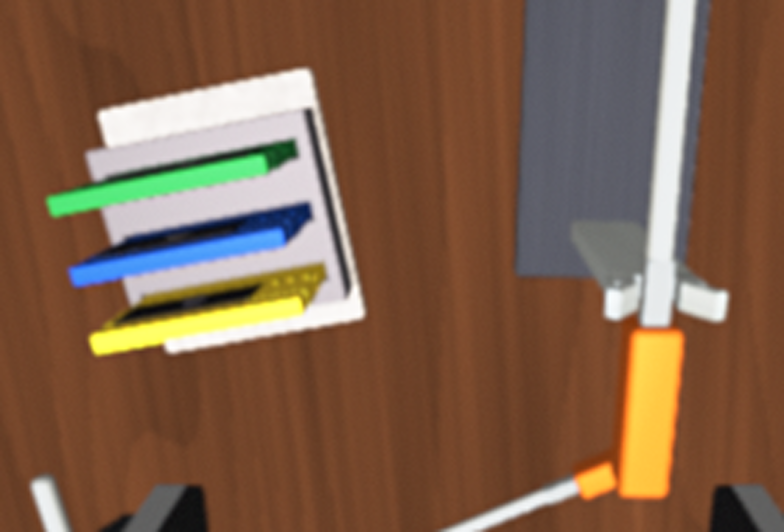

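View pics/w1b.png

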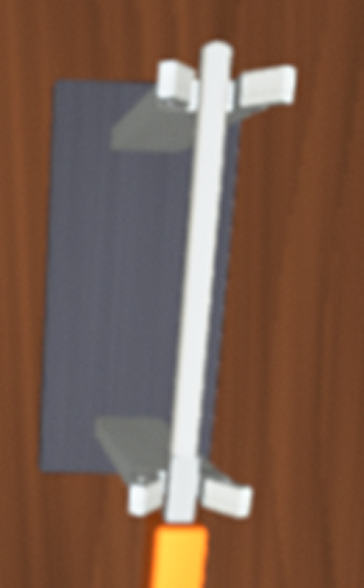

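Run:
```python
from h import *
s,d=load('w1')
A=lambda p:np.array(p)/2.8+[120,90]
B=lambda p:np.array(p)/2.8+[290,20]
H=onz(d,A([(631,331),(683,331),(668,497),(620,496)]),147,s);print('handle',np.round(H[:,:2],1).tolist(),np.round(H.mean(0),1))
e1=(H[0]+H[1]-H[2]-H[3])/2;print('len',np.linalg.norm(e1),'yaw',np.degrees(np.arctan2(e1[1],e1[0])))
T=onz(d,B([(217,45)]),139,s)[0];h=onz(d,B([(181,520)]),140,s)[0]
print('tip',T,'handle end',h,'yaw',np.degrees(np.arctan2(*(T-h)[1::-1])),np.linalg.norm(T-h))
F=onz(d,B([(131,490),(250,490),(163,64),(296,68)]),155,s);print('forks',np.round(F[:,:2],1).tolist())
for n,p in(('y',[(92,345),(303,307)]),('b',[(70,277),(284,237)]),('g',[(47,207),(270,166)])):
    P=onz(d,A(p),107,s);v=P[1]-P[0];print(n,np.round(P[:,:2],1).tolist(),np.round(P.mean(0),1),np.linalg.norm(v),np.degrees(np.arctan2(v[1],v[0])))
P=onz(d,A([(98,108),(308,69),(365,318),(168,352)]),14,s);print('rack base z14?',np.round(P[:,:2],1).tolist())
```

```text
handle [[622.8, -25.8], [642.2, -27.0], [637.5, -95.7], [618.4, -93.9]] [630.2 -60.6 147. ]
len 68.537817614357 yaw 86.19088666237646
tip [646.54725457 137.00087075 139.        ] handle end [634.04043551 -25.94821559 140.        ] yaw 85.61098639081261 163.43140843208752
forks [[612.8, -8.9], [655.4, -11.5], [625.3, 129.0], [667.5, 126.0]]
y [[402.4, -30.8], [494.5, -19.9]] [448.5 -25.3 107. ] 92.75822034052453 6.764233283852781
b [[398.7, -0.8], [490.2, 10.0]] [444.5   4.6 107. ] 92.11430294882489 6.680539087415391
g [[394.8, 28.8], [488.1, 38.7]] [441.4  33.8 107. ] 93.8006645656166 6.060830357464291
rack base z14? [[384.5, 64.0], [491.6, 74.9], [507.6, -53.2], [399.5, -65.5]]
```

Run:
```python
from h import *
s=ctrl.read_state()
print(s['eef_pos'],rel(s,[630.5,-56,205],[np.pi,0,np.radians(86)]))
```

```text
[559.15565643  -3.11202554 309.02053982] (array([-48. ,  74.7, 104. ]), array([-0.05,  0.07,  0.29]))
```

```bash
python3 -m jog '-18 28 38 0 0 0 1; -36 56 76 0 0 0 1; -48 74.7 104 0 0 0.3 1; -48 74.7 104 0 0 0.3 1; -48 74.7 104 0 0 0.3 1'
python3 - <<'E'
from h import *
s,d=snap('wrist','w2')
print(s['eef_pos'],s['tool_rot'],s['force'])
E
```

```text
clock: 2.58
eef_pos: [630.9, -54.4, 206.2]
tool_rot: [3.141, -0.0, 1.502]
force: [-0.4, 0.1, 0.5]
width: 85.5
[630.88368439 -54.43176945 206.23829288] [ 3.14112044e+00 -2.92149039e-04  1.50183024e+00] [-0.40018304  0.08725444  0.54883694]
```

View pics/w2.png

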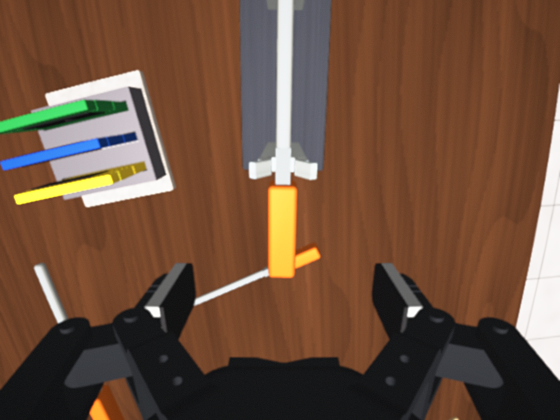

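Run:
```python
from h import *
s,d=load('w1');s2,d2=load('w2')
im=d2['image'];cv2.imwrite('pics/w2a.png',cv2.resize(im[130:290,210:360,::-1],None,fx=3.6,fy=3.6,interpolation=cv2.INTER_CUBIC))
A=lambda p:np.array(p)/2.8+[120,90]
p1=A([(631,331),(683,331),(668,497),(620,496)]);p2=[(269,186),(297,186),(295,277),(268,277)]
c1,r1=rays(d,p1,s);c2,r2=rays(d2,p2,s2)
P=np.array([tri([(c1,a),(c2,b)]) for a,b in zip(r1,r2)]);print(np.round(P,1),P.mean(0))
H=onz(d2,p2,147,s2);print(np.round(H,1),H.mean(0))
e1=(H[0]+H[1]-H[2]-H[3])/2;print(np.degrees(np.arctan2(e1[1],e1[0])))
# plate tops w2
for n,p1,p2 in(('y',A((303,307)),(110,178)),('b',A((284,237)),(99,144)),('g',A((270,166)),(86,104))):
    c1,r1=rays(d,[p1],s);c2,r2=rays(d2,[p2],s2);print(n,tri([(c1,r1[0]),(c2,r2[0])]))
```

```text
[[623.7 -26.6 143.1]
 [642.8 -27.4 145. ]
 [637.6 -95.9 146.3]
 [618.  -92.4 149.7]] [630.52811455 -60.56824133 146.0198553 ]
[[624.1 -25.3 147. ]
 [642.9 -26.6 147. ]
 [637.6 -95.2 147. ]
 [617.7 -93.9 147. ]] [630.57817155 -60.24479813 147.        ]
85.1247675286767
y [495.64489493 -18.20676847 111.79074965]
b [489.92235662   9.41699061 106.34667967]
g [489.1371151   39.38707699 111.28869055]
```

View pics/w2a.png

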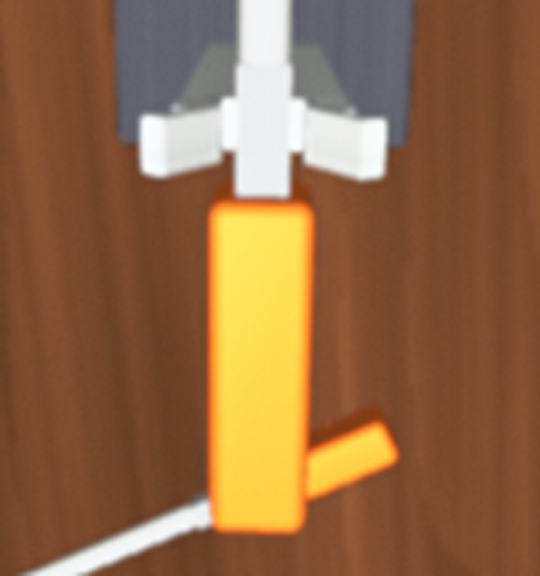

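```bash
python3 -m jog '-1 0 40 0 0 0.5 1; -1 0 75 0 0 0.5 1; -1 0 90 0 0 0.5 1; -1 0 90 0 0 0.5 1;-1 0 90 0 0 0.5 1'; python3 -m jog '0 0 0 0 0 0 -1;0 0 0 0 0 0 -1;0 0 0 0 0 0 -1;0 0 0 0 0 0 -1;0 0 0 0 0 0 -1;0 0 0 0 0 0 -1'
```

```text
clock: 3.25
eef_pos: [632.4, -55.0, 117.1]
tool_rot: [3.139, -0.0, 1.494]
force: [0.0, -0.3, 1.3]
width: 85.4
clock: 4.0
eef_pos: [631.1, -55.3, 115.5]
tool_rot: [3.142, 0.0, 1.494]
force: [-1.0, 0.1, 3.9]
width: 19.2
```

```bash
python3 -m jog '0 0 -5 0 0 0 -1;0 0 -15 0 0 0 -1;0 0 -30 0 0 0 -1;0 0 -45 0 0 0 -1;0 0 -60 0 0 0 -1;0 0 -65 0 0 0 -1;0 0 -65 0 0 0 -1;0 0 -65 0 0 0 -1'
python3 - <<'E'
from h import *
s,d=snap('wrist','w3')
snap('scene','s3')
print(s['eef_pos'],s['tool_rot'],s['force'],s['torque'],s['width'])
E
```

```text
clock: 5.0
eef_pos: [630.7, -55.3, 179.8]
tool_rot: [-3.14, 0.0, 1.494]
force: [-0.5, -0.1, -0.6]
width: 18.9
[630.67772124 -55.2667922  179.77706064] [-3.14049436e+00  6.09947275e-05  1.49397440e+00] [-0.48328837 -0.09242481 -0.62304512] [-0.10586435  0.01371406  0.0340829 ] 18.870485787641613
```

View pics/w3.png

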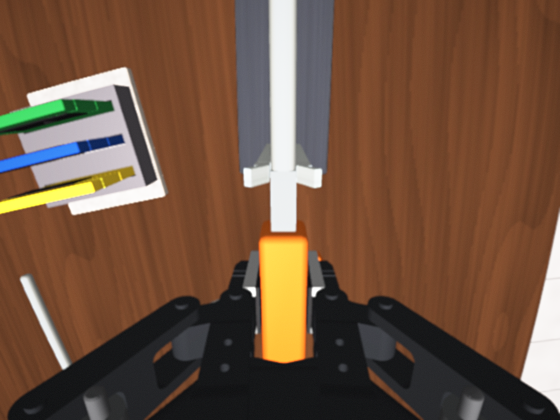

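View pics/s3.png

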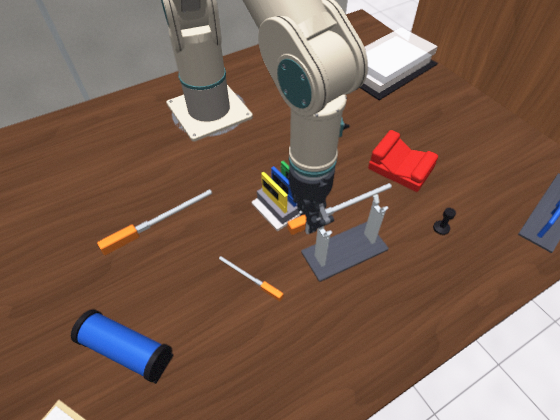

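Run:
```python
from h import *
s,d=load('s3')
a=np.radians(85.6);u=np.array([np.cos(a),np.sin(a),0])
hc=s['eef_pos']*[1,1,0]-5*u+[0,0,198.8]
for dz in(-8,-4,0,4): print(dz,proj(d,hc+200*u+[0,0,dz]),proj(d,hc+150*u+[0,0,dz*.75]))
im=d['image'];cv2.imwrite('pics/s3a.png',cv2.resize(im[170:240,280:400,::-1],None,fx=6,fy=6,interpolation=cv2.INTER_CUBIC))
# initial bar for calibration
s0,d0=load('scene0')
hc0=np.array([630.5,-60.4,135]);print('init',proj(d0,hc0+200*u))
cv2.imwrite('pics/s0a.png',cv2.resize(d0['image'][190:260,280:400,::-1],None,fx=6,fy=6,interpolation=cv2.INTER_CUBIC))
```

```text
-8 [[389.44946204 187.18264643]] [[369.45101686 195.19540043]]
-4 [[389.85115738 185.93474122]] [[369.69796014 194.26757738]]
0 [[390.25604002 184.67713915]] [[369.94639103 193.33427544]]
4 [[390.66414884 183.40972414]] [[370.19632329 192.39544491]]
init [[384.17234178 203.73689016]]
```

View pics/s3a.png

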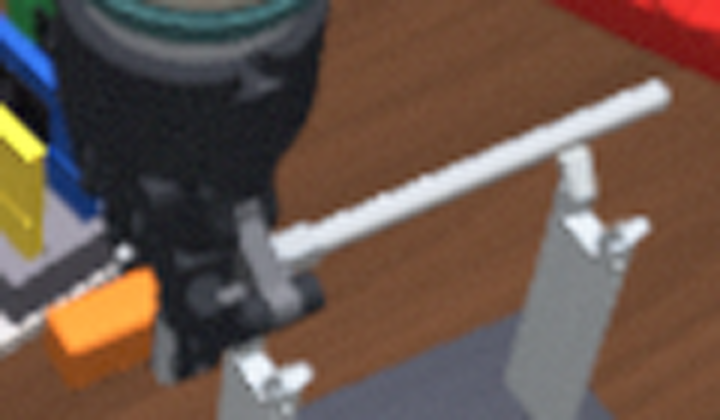

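View pics/s0a.png

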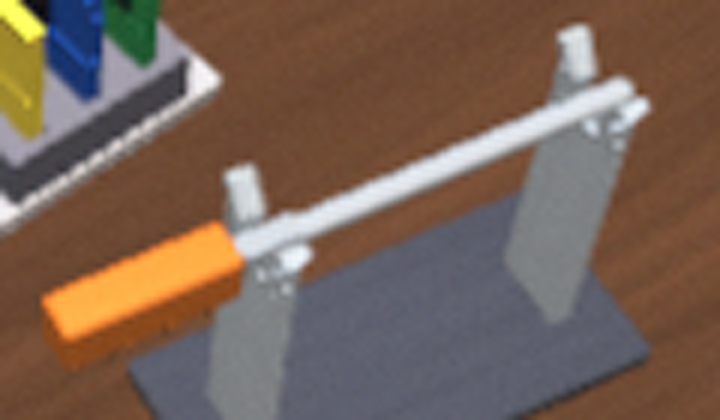

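Run:
```python
from h import *
s=ctrl.read_state()
print(rel(s,[474.1,-248.9,180],[np.pi,0,np.radians(96.6)]))
print(rel(s,[474.1,-248.9,60.5],[np.pi,0,np.radians(96.6)]))
```

```text
(array([-2.051e+02, -1.413e+02, -2.000e-01]), array([-7.0e-02, -1.0e-02, -1.1e+01]))
(array([-205.1, -141.1,  119.3]), array([-7.0e-02, -1.0e-02, -1.1e+01]))
```

```bash
python3 -m jog '-15 -10 0 0 0 -1 -1; -45 -30 0 0 0 -3 -1; -80 -55 0 0 0 -5 -1; -115 -80 0 0 0 -7 -1; -150 -104 0 0 0 -9 -1; -185 -128 5 0 0 -10.5 -1; -205 -141 30 0 0 -11 -1; -205 -141 60 0 0 -11 -1'
python3 - <<'E'
from h import *
s=ctrl.read_state()
print(s['eef_pos'],rel(s,[474.1,-248.9,60.5],[np.pi,0,np.radians(96.6)]))
E
```

```text
clock: 6.1
eef_pos: [472.1, -252.8, 120.1]
tool_rot: [-3.141, 0.002, 1.681]
force: [-0.1, -0.6, -1.1]
width: 18.8
[ 472.06133066 -252.79386169  120.1024373 ] (array([ 3.8,  2.5, 59.6]), array([-0.05,  0.14, -0.3 ]))
```

```bash
python3 -m jog '1 1 25 0 0 -0.3 -1; 2 2 45 0 0 -0.3 -1; 2 2 58 0 0 -0.3 -1; 2 2 59.6 0 0 -0.3 -1; 2 2 59.6 0 0 -0.3 -1'
python3 - <<'E'
from h import *
s,d=snap('wrist','w4')
snap('scene','s4')
print(s['eef_pos'],rel(s,[474.1,-248.9,60.5],[np.pi,0,np.radians(96.6)]),s['force'])
E
```

```text
clock: 6.72
eef_pos: [476.7, -247.0, 61.2]
tool_rot: [3.141, 0.001, 1.691]
force: [-0.3, -0.1, -1.2]
width: 19.3
[ 476.7423185  -246.95206837   61.19224542] (array([-1.6, -2.9,  0.7]), array([0.04, 0.03, 0.29])) [-0.30352537 -0.06225249 -1.23069924]
```

View pics/w4.png

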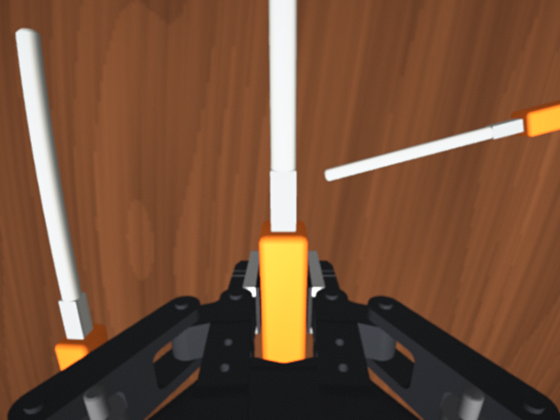

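View pics/s4.png

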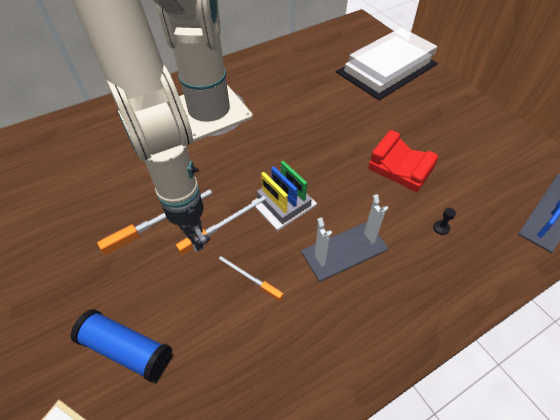

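Run:
```python
from h import *
s,d=load('s4')
im=d['image'];cv2.imwrite('pics/s4a.png',cv2.resize(im[155:225,215:325,::-1],None,fx=7,fy=7,interpolation=cv2.INTER_CUBIC))
s=ctrl.read_state();R=Rt(s['tool_rot']);u=R[:,0]
hc=s['eef_pos']-5*u+[0,0,19.5]
print('tip',hc+200*u,'px',proj(d,hc+200*u), 'crop',(proj(d,hc+200*u)-[215,155])*7)
v=np.radians(96.6);V=np.array([np.cos(v),np.sin(v),0]);W=np.array([V[1],-V[0],0])
O=np.array([444.8,4.4,80])
t=hc+200*u-O;print('tip along',t@V,'lat(+x side)',t@W,'dz',t[2])
for n,x in(('y',-35),('b',-5),('g',25)): print(n,(proj(d,[O+x*V+w*W for w in(-10,0,10)])-[215,155])*7)
```

```text
tip [453.62625109 -53.37086204  80.83061398] px [[264.90293346 196.81506115]] crop [[349.32053424 292.70542808]]
tip along -58.40246514877612 lat(+x side) 2.127739186033282 dz 0.8306139836751072
y [[382.90012003 240.03364768]
 [400.32294529 257.58770745]
 [417.91253644 275.30955966]]
b [[451.37887427 199.18870664]
 [468.93044612 216.35344422]
 [486.6486151  233.6803339 ]]
g [[518.35495053 159.22936078]
 [536.0268214  176.01799344]
 [553.86505102 192.96339957]]
```

View pics/s4a.png

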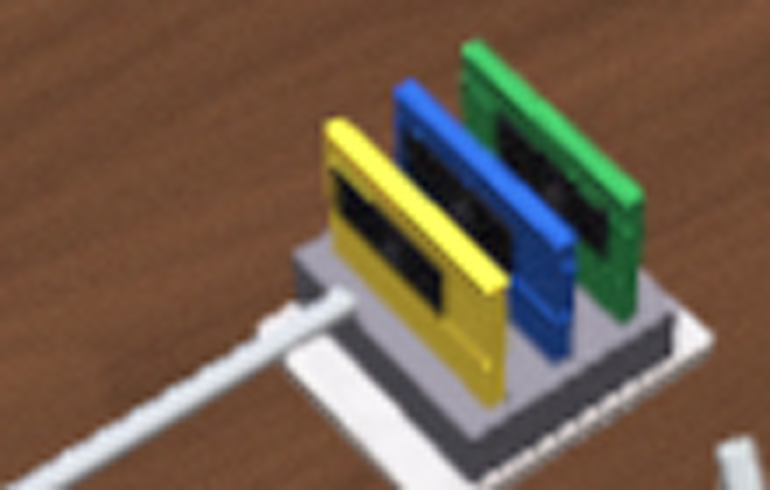

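Run:
```python
from h import *
s,d=load('s4')
v=np.radians(96.6);V=np.array([np.cos(v),np.sin(v),0]);W=np.array([V[1],-V[0],0])
O=np.array([444.8,4.4,80])
for n,x in(('y',-30),('b',0),('g',30)): print(n,np.round((proj(d,[O+x*V+w*W+[0,0,27] for w in(-46,0,46)])-[215,155])*7).tolist())
hs=cv2.resize(d['image'][155:225,215:325],None,fx=7,fy=7,interpolation=cv2.INTER_NEAREST).astype(float)
g=d['image'].astype(int).sum(2)[180:205,258:285]
for r in g: print(*r)
```

```text
y [[329.0, 120.0], [410.0, 200.0], [494.0, 283.0]]
b [[399.0, 80.0], [480.0, 158.0], [565.0, 240.0]]
g [[466.0, 42.0], [548.0, 118.0], [634.0, 197.0]]
247 261 248 284 220 110 251 340 351 366 539 601 607 602 521 268 77 65 62 65 55 78 124 192 201 186 317
259 253 247 277 226 117 70 256 340 348 361 544 602 606 601 522 264 55 60 50 64 60 69 161 175 176 167
244 240 239 269 227 120 59 66 257 342 337 367 541 600 607 602 519 264 73 66 67 65 74 79 119 164 192
247 242 243 246 212 118 76 43 84 262 297 334 363 539 603 607 602 521 268 78 67 71 79 100 84 123 172
239 240 226 239 232 147 54 56 47 61 149 271 330 363 530 602 610 604 561 324 87 106 135 117 61 62 120
234 240 236 244 290 188 58 43 38 46 65 163 268 321 326 527 602 608 607 572 335 118 130 113 88 43 70
241 248 256 251 328 290 173 69 56 61 64 72 159 275 326 314 522 603 607 609 570 333 118 107 78 42 50
242 251 255 294 359 343 276 157 79 47 48 56 83 154 267 323 307 520 602 607 609 571 329 102 77 61 64
248 248 291 398 396 353 341 290 167 65 52 56 75 85 161 272 325 310 522 603 609 606 572 321 88 54 20
289 361 420 474 425 355 340 344 287 167 75 64
[... 945 characters left out ...]
5 339 336 342 287 166 84 224 320 334 341 333 328 342
606 670 696 688 665 603 488 405 468 499 495 499 456 394 346 338 340 341 284 167 237 318 338 336 343 334 338
697 687 681 635 529 410 307 295 429 489 496 500 497 461 396 349 339 341 342 274 314 341 338 338 344 327 346
680 656 576 463 334 253 218 216 334 462 497 498 497 496 464 393 336 339 331 341 374 380 350 347 346 341 332
608 502 462 407 287 215 212 213 245 381 474 501 500 494 500 464 393 348 340 335 341 378 383 359 337 338 337
488 546 634 650 492 279 218 213 215 235 376 473 500 495 498 498 460 396 348 338 340 344 376 379 354 342 330
632 708 726 729 681 475 280 215 223 207 244 378 472 496 496 501 502 461 389 348 336 339 348 372 381 354 332
```

```bash
python3 -m jog '3 -3 0.5 0 0 0.3 -1; 8 -6 0.8 0 0 0.3 -1; 13 -6 0.8 0 0 0.3 -1; 16 -6 0.8 0 0 0.3 -1; 16 -6 0.8 0 0 0.3 -1'
cat > st.py <<'E'
from h import *
s=ctrl.read_state();R=Rt(s['tool_rot']);u=R[:,0]
hc=s['eef_pos']-5*u+[0,0,19.5]
v=np.radians(96.6);V=np.array([np.cos(v),np.sin(v),0]);W=np.array([V[1],-V[0],0])
t=hc+200*u-np.array([444.8,4.4,80]);f=s['force']
print('tip along %.1f lat %.1f dz %.1f yaw %.2f | F along %.2f lat %.2f z %.2f T %s w %.1f clk %.2f'%(t@V,t@W,t[2],np.degrees(s['tool_rot'][2]),f@V,f@W,f[2],np.round(s['torque'],2),s['width'],s['clock']))
E
python3 st.py
python3 - <<'E'
from h import *
s,d=load('s4')
g=d['image'].astype(int).sum(2)[172:190,284:303]
for r in g: print(*r)
E
```

```text
clock: 7.45
eef_pos: [468.9, -231.0, 60.0]
tool_rot: [3.141, -0.0, 1.687]
force: [-0.5, 0.3, -1.0]
width: 19.3
tip along -41.6 lat -3.3 dz -0.5 yaw 96.64 | F along 0.32 lat -0.50 z -1.01 T [-0.13 -0.03 -0.04] w 19.3 clk 7.45
169 139 98 111 152 166 164 242 336 382 409 359 283 243 221 233 238 242 234
174 133 79 74 111 148 162 173 243 337 393 399 356 279 235 224 232 238 227
166 131 65 53 73 115 144 166 171 224 332 386 400 350 291 242 224 223 225
201 136 88 71 54 49 106 152 164 179 218 319 381 395 361 292 242 227 234
325 218 94 45 53 51 66 113 130 160 168 207 307 374 388 361 305 249 244
410 320 168 51 62 68 58 46 61 134 159 172 190 296 384 393 361 323 259
423 395 298 145 31 59 57 55 53 89 127 163 173 183 297 374 396 375 326
404 413 396 290 151 64 64 44 64 70 93 138 192 192 184 297 383 401 380
317 413 423 390 298 149 71 53 65 51 77 80 174 182 164 173 308 384 392
167 334 416 421 399 346 196 65 72 93 106 80 60 131 184 186 153 284 382
192 167 330 407 420 424 367 187 98 134 124 83 66 107 180 195 190 170 283
172 180 184 325 410 418 425 373 210 124 120 93 58 58 109 169 175 184 163
120 165 177 176 315 405 417 425 374 209 111 79 52 56 56 109 148 149 166
70 125 161 184 173 316 404 421 425 374 221 90 62 42 55 61 85 112 182
50 87 121 159 180 171 312 403 420 427 358 203 81 56 50 68 50 85 183
64 43 69 125 171 177 170 312 384 416 416 364 216 90 37 50 67 77 138
20 44 38 73 153 164 187 167 270 376 406 420 323 169 51 52 64 80 136
56 52 37 57 133 179 188 187 184 280 378 388 318 202 103 59 54 86 155
```

```bash
python3 -m jog '3 0 0 0 0 0 -1; 6 0 0 0 0 0 -1; 9 0 0 0 0 0 -1;9 0 0 0 0 0 -1'; python3 st.py;  python3 -m jog '1.5 0 0 0 0 0 -1; 3 0 0 0 0 0 -1;3 0 0 0 0 0 -1'; python3 st.py
```

```text
clock: 7.95
eef_pos: [467.7, -222.1, 59.9]
tool_rot: [-3.142, -0.0, 1.686]
force: [0.4, -0.4, -1.4]
width: 19.0
tip along -32.7 lat -3.4 dz -0.5 yaw 96.63 | F along -0.40 lat 0.37 z -1.45 T [-0.07 -0.01  0.03] w 19.0 clk 7.95
clock: 8.32
eef_pos: [467.4, -219.7, 60.0]
tool_rot: [3.141, 0.0, 1.686]
force: [-0.3, -0.4, -1.5]
width: 19.5
tip along -30.2 lat -3.3 dz -0.6 yaw 96.59 | F along -0.40 lat -0.36 z -1.46 T [-0.24 -0.06 -0.  ] w 19.5 clk 8.32
```

```bash
python3 -m jog '1.5 0 0 0 0 0 -1; 3 0 0 0 0 0 -1;3 0 0 0 0 0 -1'; python3 st.py;  python3 - <<'E'
from h import *
s,d=snap('scene','s5')
im=d['image'];cv2.imwrite('pics/s5a.png',cv2.resize(im[155:225,215:325,::-1],None,fx=7,fy=7,interpolation=cv2.INTER_CUBIC))
E
```

```text
clock: 8.7
eef_pos: [467.3, -219.2, 60.3]
tool_rot: [3.141, 0.003, 1.684]
force: [-0.2, -6.7, 0.1]
width: 19.1
tip along -29.7 lat -3.1 dz -0.9 yaw 96.51 | F along -6.68 lat -0.93 z 0.06 T [-1.37 -0.03  0.12] w 19.1 clk 8.70
```

View pics/s5a.png

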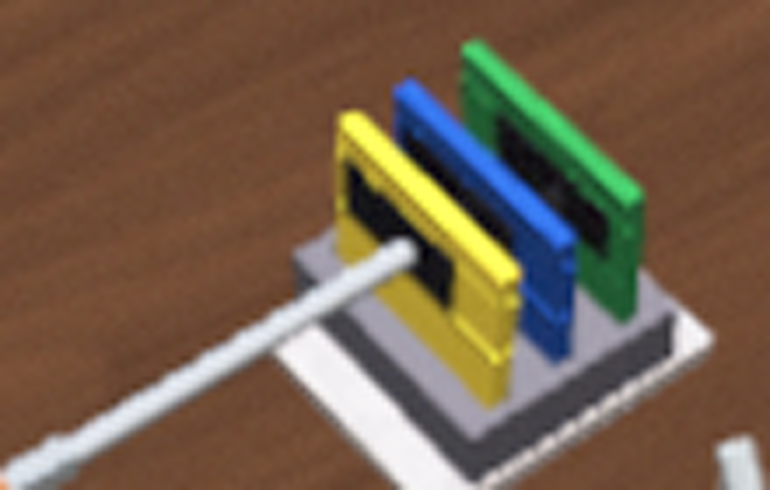

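```bash
python3 -m jog '-5 0 0 0 0 0 -1; -9 0 0 0 0 0 -1; -9 -4 0 0 0 0 -1; -9 -4 0 0 0 0 -1'; python3 st.py
```

```text
clock: 9.25
eef_pos: [463.3, -225.6, 59.8]
tool_rot: [-3.141, -0.001, 1.686]
force: [-0.0, 0.1, -1.6]
width: 19.5
tip along -35.6 lat -8.1 dz -0.6 yaw 96.60 | F along 0.07 lat -0.00 z -1.62 T [-0.15 -0.1  -0.02] w 19.5 clk 9.25
```

```bash
python3 -m jog '3 0 0 0 0 0 -1; 5 0 0 0 0 0 -1; 6.3 0 0 0 0 0 -1; 6.3 0 0 0 0 0 -1'; python3 st.py
```

```text
clock: 9.75
eef_pos: [463.3, -219.6, 59.9]
tool_rot: [-3.141, 0.0, 1.686]
force: [-0.6, -0.3, -1.5]
width: 19.2
tip along -29.7 lat -7.4 dz -0.6 yaw 96.62 | F along -0.22 lat -0.59 z -1.47 T [-0.09  0.04  0.07] w 19.2 clk 9.75
```

No force at the depth that blocked before; go on in small steps.

```bash
python3 -m jog '1 0 0 0 0 0 -1; 1.5 0 0 0 0 0 -1; 1.5 0 0 0 0 0 -1'; python3 st.py;python3 -m jog '1.5 0 0 0 0 0 -1; 3 0 0 0 0 0 -1; 3 0 0 0 0 0 -1'; python3 st.py
```

```text
clock: 10.12
eef_pos: [463.1, -218.8, 60.0]
tool_rot: [-3.142, 0.001, 1.686]
force: [-0.4, -2.9, -1.4]
width: 19.2
tip along -28.8 lat -7.4 dz -0.7 yaw 96.58 | F along -2.87 lat -0.74 z -1.39 T [-0.65  0.04  0.17] w 19.2 clk 10.12
clock: 10.5
eef_pos: [462.8, -215.3, 60.0]
tool_rot: [3.141, 0.0, 1.685]
force: [0.2, 0.6, -1.9]
width: 19.0
tip along -25.3 lat -7.3 dz -0.5 yaw 96.56 | F along 0.54 lat 0.29 z -1.85 T [-0.13  0.06  0.04] w 19.0 clk 10.50
```

```bash
python3 -m jog '3 0 0 0 0 0 -1; 6 0 0 0 0 0 -1; 9 0 0 0 0 0 -1; 12 0 0 0 0 0 -1; 15 0 0 0 0 0 -1;15 0 0 0 0 0 -1'; python3 st.py;  python3 - <<'E'
from h import *
s,d=snap('scene','s6')
im=d['image'];cv2.imwrite('pics/s6a.png',cv2.resize(im[155:225,215:325,::-1],None,fx=7,fy=7,interpolation=cv2.INTER_CUBIC))
E
```

```text
clock: 11.25
eef_pos: [461.1, -199.9, 59.9]
tool_rot: [-3.142, -0.0, 1.686]
force: [0.0, 0.0, -1.9]
width: 18.9
tip along -9.8 lat -7.4 dz -0.5 yaw 96.63 | F along 0.03 lat 0.05 z -1.90 T [-0.09  0.03  0.07] w 18.9 clk 11.25
```

View pics/s6a.png

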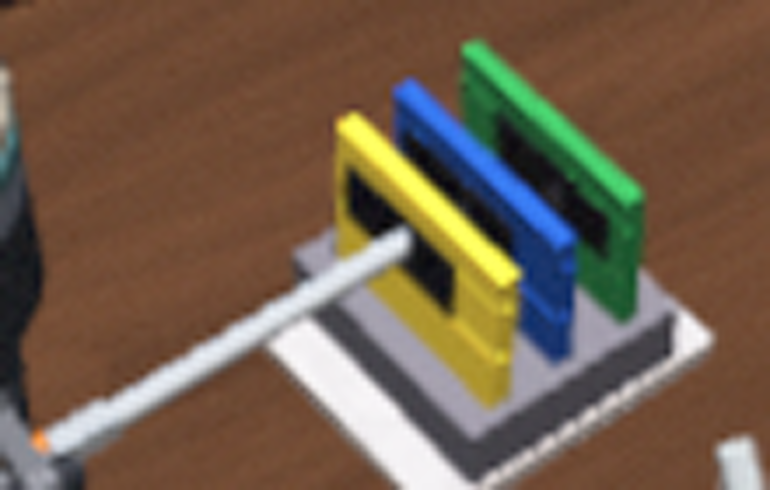

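```bash
python3 -m jog '0 1.2 0 0 0 0 -1; 3 1.2 0 0 0 0 -1; 6 1.2 0 0 0 0 -1; 9 1.2 0 0 0 0 -1; 9 1.2 0 0 0 0 -1'; python3 st.py; python3 -m jog '1 0 0 0 0 0 -1; 2 0 0 0 0 0 -1; 2 0 0 0 0 0 -1'; python3 st.py
```

```text
clock: 11.92
eef_pos: [461.2, -190.8, 59.9]
tool_rot: [-3.142, -0.0, 1.686]
force: [-1.5, -0.7, -1.2]
width: 19.2
tip along -0.8 lat -6.3 dz -0.5 yaw 96.63 | F along -0.56 lat -1.58 z -1.22 T [-0.08  0.15  0.12] w 19.2 clk 11.93
clock: 12.3
eef_pos: [461.0, -189.5, 60.0]
tool_rot: [3.142, 0.0, 1.686]
force: [-0.9, -1.3, -1.5]
width: 19.2
tip along 0.5 lat -6.2 dz -0.6 yaw 96.59 | F along -1.17 lat -1.09 z -1.45 T [-0.37  0.18  0.19] w 19.2 clk 12.30
```

```bash
python3 -m jog '0.5 0 0 0 0 0 -1; 1 0 0 0 0 0 -1; 1 0 0 0 0 0 -1'; python3 st.py
```

```text
clock: 12.68
eef_pos: [460.9, -188.9, 60.0]
tool_rot: [3.141, 0.001, 1.685]
force: [-1.1, -4.6, -0.8]
width: 18.9
tip along 1.1 lat -6.1 dz -0.7 yaw 96.57 | F along -4.44 lat -1.66 z -0.85 T [-0.93  0.13  0.25] w 18.9 clk 12.68
```

```bash
python3 -m jog '-2 0 0 0 0 0 -1; -4 0 0 0 0 0 -1;-4 -2.5 0 0 0 0 -1; -3 -2.5 0 0 0 0 -1; -1.5 -2.5 0 0 0 0 -1; -1 -2.5 0 0 0 0 -1; -1 -2.5 0 0 0 0 -1'; python3 st.py
```

```text
clock: 13.55
eef_pos: [458.6, -189.4, 59.9]
tool_rot: [3.141, -0.0, 1.686]
force: [0.3, -0.4, -1.3]
width: 19.3
tip along 0.9 lat -8.6 dz -0.5 yaw 96.61 | F along -0.48 lat 0.28 z -1.29 T [-0.09 -0.04  0.01] w 19.3 clk 13.55
```

Lower force at the same depth; go on.

```bash
python3 -m jog '0.7 0 0 0 0 0 -1; 1.5 0 0 0 0 0 -1; 1.5 0 0 0 0 0 -1'; python3 st.py; python3 -m jog '0.7 0 0 0 0 0 -1; 1.3 0 0 0 0 0 -1; 1.3 0 0 0 0 0 -1'; python3 st.py
```

```text
clock: 13.92
eef_pos: [458.3, -188.0, 59.9]
tool_rot: [-3.142, -0.0, 1.686]
force: [-0.1, -0.1, -1.7]
width: 19.2
tip along 2.4 lat -8.7 dz -0.6 yaw 96.60 | F along -0.09 lat -0.10 z -1.68 T [-0.07  0.03  0.05] w 19.2 clk 13.93
clock: 14.3
eef_pos: [458.2, -186.7, 59.9]
tool_rot: [3.142, -0.0, 1.686]
force: [0.7, 0.4, -1.9]
width: 18.9
tip along 3.7 lat -8.7 dz -0.6 yaw 96.60 | F along 0.31 lat 0.70 z -1.91 T [-0.14 -0.07 -0.02] w 18.9 clk 14.30
```

```bash
python3 -m jog '4 0 0 0 0 0 -1; 8 0 0 0 0 0 -1; 12 0 0 0 0 0 -1; 15 0 0 0 0 0 -1; 15 2 0 0 0 0 -1; 15 4 0 0 0 0 -1; 15 6 0 0 0 0 -1;15 6 0 0 0 0 -1'; python3 st.py; python3 -m jog '0 2 0 0 0 0 -1; 0 4 0 0 0 0 -1; 0 6 0 0 0 0 -1; 0 8.5 0 0 0 0 -1;0 8.5 0 0 0 0 -1'; python3 st.py;python3 - <<'E'
from h import *
s,d=snap('scene','s7')
im=d['image'];cv2.imwrite('pics/s7a.png',cv2.resize(im[155:225,215:325,::-1],None,fx=7,fy=7,interpolation=cv2.INTER_CUBIC))
E
```

```text
clock: 15.3
eef_pos: [462.3, -171.1, 59.8]
tool_rot: [-3.141, -0.0, 1.686]
force: [-2.3, -0.3, -0.3]
width: 19.3
tip along 18.6 lat -2.8 dz -0.6 yaw 96.61 | F along -0.01 lat -2.28 z -0.32 T [-0.02  0.36  0.33] w 19.3 clk 15.30
clock: 15.92
eef_pos: [471.4, -170.1, 59.9]
tool_rot: [3.141, 0.0, 1.686]
force: [-2.2, -0.0, -1.9]
width: 19.2
tip along 18.6 lat 6.3 dz -0.6 yaw 96.59 | F along 0.21 lat -2.20 z -1.91 T [-0.09  0.29  0.26] w 19.2 clk 15.93
```

View pics/s7a.png

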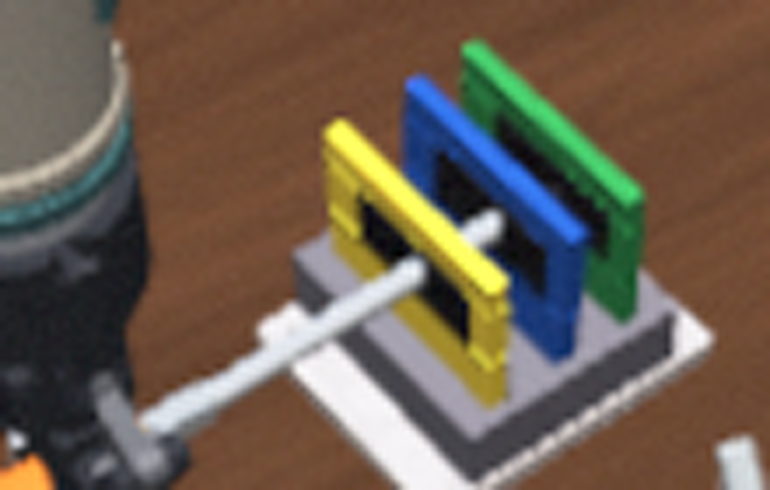

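```bash
python3 -m jog '4 0 0 0 0 0 -1; 8 0 0 0 0 0 -1; 11.5 0 0 0 0 0 -1; 11.5 0 0 0 0 0 -1'; python3 st.py; python3 -m jog '0.7 0 0 0 0 0 -1; 1.5 0 0 0 0 0 -1;1.5 0 0 0 0 0 -1'; python3 st.py
```

```text
clock: 16.48
eef_pos: [469.8, -158.2, 60.0]
tool_rot: [3.141, -0.0, 1.687]
force: [-0.5, -0.8, -1.9]
width: 19.5
tip along 30.7 lat 6.0 dz -0.5 yaw 96.64 | F along -0.72 lat -0.58 z -1.85 T [-0.05  0.17  0.1 ] w 19.5 clk 16.48
clock: 16.85
eef_pos: [469.5, -157.3, 59.9]
tool_rot: [3.141, -0.0, 1.686]
force: [-0.4, -0.3, -0.7]
width: 19.1
tip along 31.5 lat 6.0 dz -0.6 yaw 96.58 | F along -0.24 lat -0.42 z -0.65 T [-0.17  0.02  0.09] w 19.1 clk 16.85
```

```bash
python3 -m jog '0.7 0 0 0 0 0 -1; 1.5 0 0 0 0 0 -1;1.5 0 0 0 0 0 -1'; python3 st.py
```

```text
clock: 17.23
eef_pos: [469.3, -155.7, 59.9]
tool_rot: [3.141, -0.0, 1.686]
force: [-0.2, 0.0, -0.7]
width: 18.9
tip along 33.2 lat 5.9 dz -0.6 yaw 96.60 | F along 0.05 lat -0.20 z -0.74 T [-0.12  0.11  0.14] w 18.9 clk 17.23
```

```bash
python3 -m jog '4 0 0 0 0 0 -1; 8 0 0 0 0 0 -1; 12 0 0 0 0 0 -1; 16 0 0 0 0 0 -1; 20 0 0 0 0 0 -1;  20 0 0 0 0 0 -1'; python3 st.py
```

```text
clock: 17.98
eef_pos: [466.9, -135.3, 59.9]
tool_rot: [3.142, -0.0, 1.687]
force: [-0.9, -0.0, -1.3]
width: 19.2
tip along 53.6 lat 5.8 dz -0.5 yaw 96.64 | F along 0.10 lat -0.90 z -1.31 T [-0.11  0.09  0.09] w 19.2 clk 17.98
```

```bash
python3 -m jog '5 0 0 0 0 0 -1; 10 0 0 0 0 0 -1; 15 0 0 0 0 0 -1; 20 0 0 0 0 0 -1; 25 0 0 0 0 0 -1;  30 0 0 0 0 0 -1; 30 0 0 0 0 0 -1'; python3 st.py; python3 -m jog '0 -2 0 0 0 0 -1; 0 -4 0 0 0 0 -1; 0 -6 0 0 0 0 -1; 0 -7.3 0 0 0 0 -1;0 -7.3 0 0 0 0 -1'; python3 st.py;python3 - <<'E'
from h import *
s,d=snap('scene','s8')
im=d['image'];cv2.imwrite('pics/s8a.png',cv2.resize(im[145:225,215:325,::-1],None,fx=7,fy=7,interpolation=cv2.INTER_CUBIC))
snap('wrist','w8')
E
```

```text
clock: 18.85
eef_pos: [463.4, -105.4, 59.9]
tool_rot: [-3.141, -0.0, 1.687]
force: [-1.3, 0.3, -0.5]
width: 19.2
tip along 83.8 lat 5.7 dz -0.5 yaw 96.65 | F along 0.46 lat -1.26 z -0.51 T [-0.06  0.2   0.17] w 19.2 clk 18.85
clock: 19.48
eef_pos: [457.2, -107.0, 60.1]
tool_rot: [3.14, 0.0, 1.685]
force: [2.9, -0.1, -0.9]
width: 18.8
tip along 82.9 lat -0.4 dz -0.4 yaw 96.56 | F along -0.48 lat 2.87 z -0.87 T [-0.04 -0.6  -0.32] w 18.8 clk 19.48
```

View pics/s8a.png

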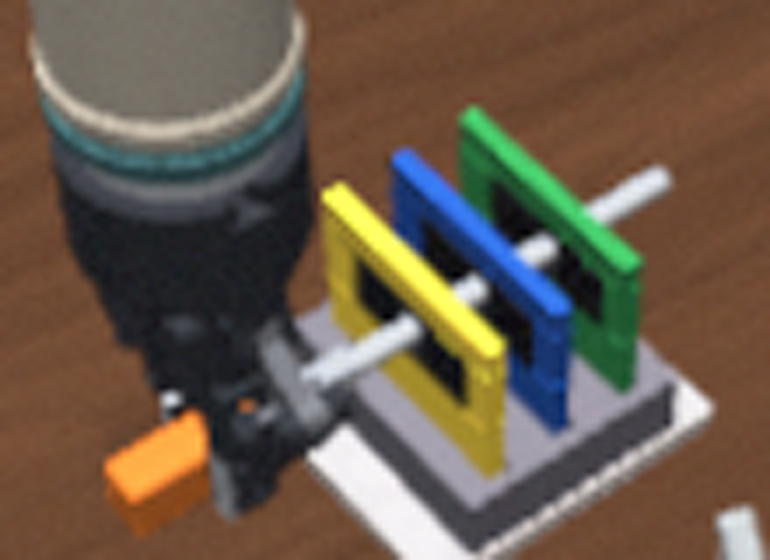

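View pics/w8.png

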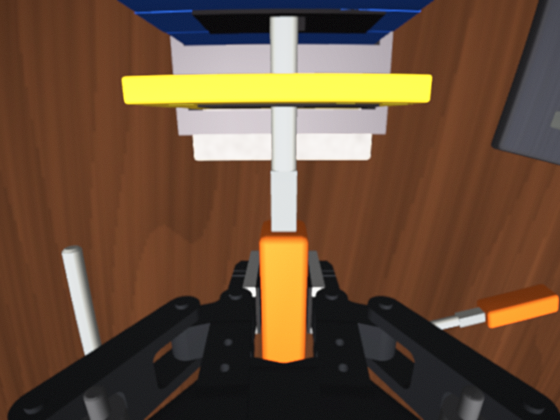

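```bash
python3 -m jog '0 -1.5 0 0 0 0 -1; 0 -3 0 0 0 0 -1; 0 -3 -1 0 0 0 -1; 0 -2.5 -3 0 0 0 -1;0 -2 -5 0 0 0 -1; 0 -2 -7 0 0 0 -1; 0 -2 -10 0 0 0 -1; 0 -2 -10 0 0 0 -1'; python3 st.py;python3 - <<'E'
from h import *
s,d=snap('wrist','w9')
E
```

```text
clock: 20.58
eef_pos: [453.9, -107.2, 70.0]
tool_rot: [-3.141, 0.0, 1.686]
force: [0.0, 0.3, -4.3]
width: 19.0
tip along 83.1 lat -3.8 dz 9.5 yaw 96.61 | F along 0.33 lat 0.06 z -4.34 T [-0.35 -0.04 -0.03] w 19.0 clk 20.57
```

View pics/w9.png

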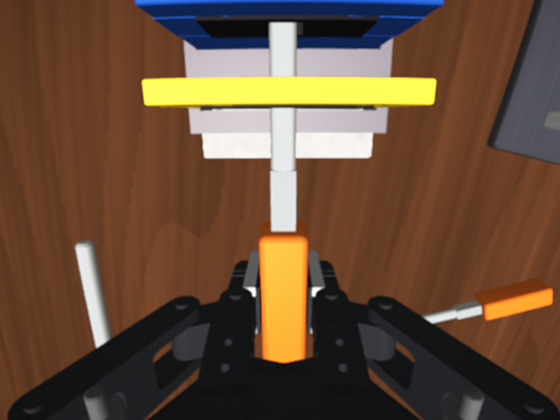

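```bash
python3 -m jog '0 0 -4 0 0 0 -1; 0 0 -9 0 0 0 -1; 0 0 -15 0 0 0 -1; 0 0 -21 0 0 0 -1;0 0 -27 0 0 0 -1; 0 0 -33 0 0 0 -1; 0 0 -38 0 0 0 -1; 0 0 -40 0 0 0 -1'; python3 st.py;python3 - <<'E'
from h import *
s,d=snap('scene','s10')
im=d['image'];cv2.imwrite('pics/s10a.png',cv2.resize(im[145:225,215:325,::-1],None,fx=7,fy=7,interpolation=cv2.INTER_CUBIC))
E
```

```text
clock: 21.62
eef_pos: [454.4, -107.2, 110.3]
tool_rot: [3.141, 0.0, 1.686]
force: [-0.0, -0.1, -4.6]
width: 19.3
tip along 83.0 lat -3.3 dz 49.8 yaw 96.59 | F along -0.12 lat -0.05 z -4.58 T [-0.35  0.01 -0.01] w 19.3 clk 21.62
```

View pics/s10a.png

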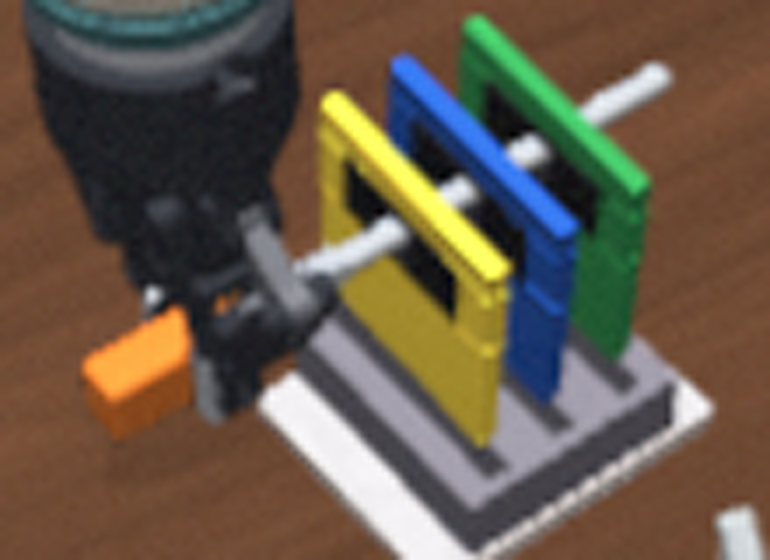

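Run:
```python
from h import *
s,d=load('s10');R=Rt(s['tool_rot']);u=R[:,0];hc=s['eef_pos']-5*u+[0,0,19.5]
print(proj(d,[hc+200*u,hc+200*u-[0,0,5]]))
print(rel(s,[631.0,-55.3,228],[np.pi,0,1.494]))
```

```text
[[309.64083847 154.60157189]
 [309.54162086 156.05832556]]
(array([  31.3,  181.5, -117.6]), array([ 0.03,  0.  , 10.99]))
```

```bash
python3 -m jog '0 0 -8 0 0 0 -1; 0 3 -22 0 0 0 -1; 2 9 -40 0 0 0.5 -1; 4 18 -58 0 0 1 -1; 6 29 -76 0 0 1.8 -1; 8 42 -94 0 0 2.6 -1; 10 56 -108 0 0 3.5 -1; 13 71 -116 0 0 4.4 -1';  python3 -m jog '3 15 -2 0 0 0.9 -1; 6 31 -2 0 0 1.8 -1; 8.5 47 -2 0 0 2.8 -1; 11 62 -2 0 0 3.8 -1; 13.5 76 -2 0 0 4.7 -1; 15.5 89 -2 0 0 5.5 -1; 17 99 -2 0 0 6.1 -1; 18 106 -2 0 0 6.5 -1'; python3 st.py
python3 - <<'E'
from h import *
s,d=snap('wrist','w11');snap('scene','s11')
print(rel(s,[631.0,-55.3,228],[np.pi,0,1.494]))
E
```

```text
clock: 22.68
eef_pos: [523.5, -86.1, 226.9]
tool_rot: [3.141, 0.0, 1.609]
force: [-0.1, -0.4, -4.5]
width: 19.2
clock: 23.68
eef_pos: [628.8, -63.9, 227.8]
tool_rot: [-3.141, 0.0, 1.495]
force: [-0.1, 0.0, -4.1]
width: 19.0
tip along 102.4 lat 211.8 dz 167.3 yaw 85.68 | F along 0.03 lat -0.07 z -4.14 T [-0.35  0.07  0.02] w 19.0 clk 23.68
(array([ 8.8,  1.6, -0.2]), array([-0.02,  0.  ,  0.08]))
```

View pics/s11.png

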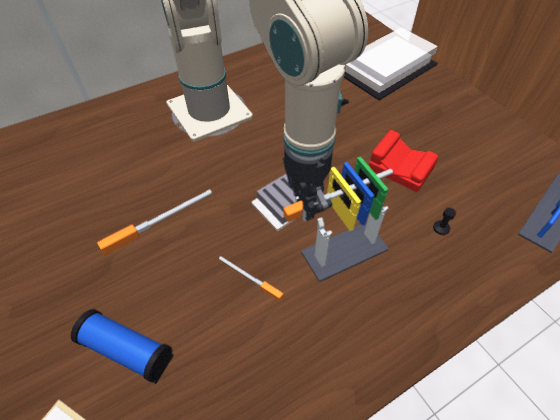

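View pics/w11.png

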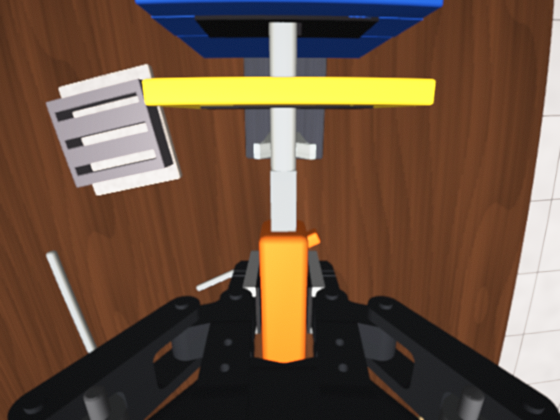

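```bash
python3 -m jog '4 1 0 0 0 0 -1; 9 1.6 5 0 0 0 -1; 9 1.6 18 0 0 0 -1; 9 1.6 33 0 0 0 -1; 9 1.6 48 0 0 0 -1; 9 1.6 60 0 0 0 -1; 9 1.6 66 0 0 0 -1; 9 1.6 66 0 0 0 -1'; python3 st.py
python3 - <<'E'
from h import *
s,d=snap('wrist','w12');s,d=snap('scene','s12')
print(rel(s,[631.0,-55.3,115.5],[np.pi,0,1.494]))
im=d['image'];cv2.imwrite('pics/s12a.png',cv2.resize(im[160:270,280:400,::-1],None,fx=5,fy=5,interpolation=cv2.INTER_CUBIC))
E
```

```text
clock: 24.78
eef_pos: [630.6, -55.2, 161.5]
tool_rot: [-3.141, -0.0, 1.496]
force: [-0.4, -0.8, -3.3]
width: 18.9
tip along 110.9 lat 214.6 dz 101.0 yaw 85.70 | F along -0.74 lat -0.46 z -3.26 T [-0.4   0.08 -0.03] w 18.9 clk 24.77
(array([-0.1,  0. , 46.5]), array([ 0.02, -0.01,  0.09]))
```

View pics/s12a.png

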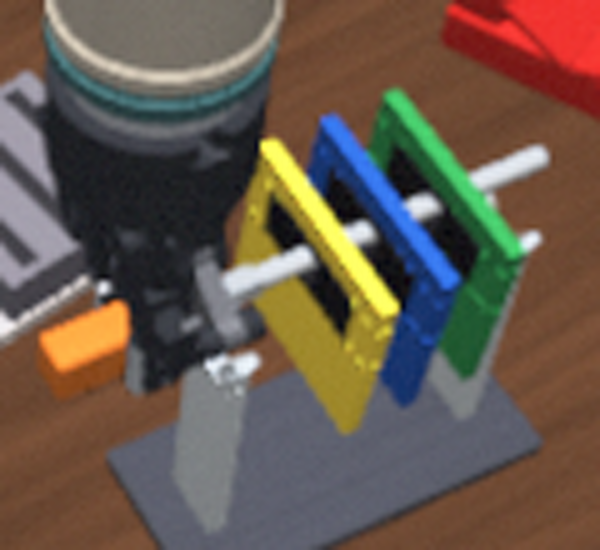

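View pics/w12.png

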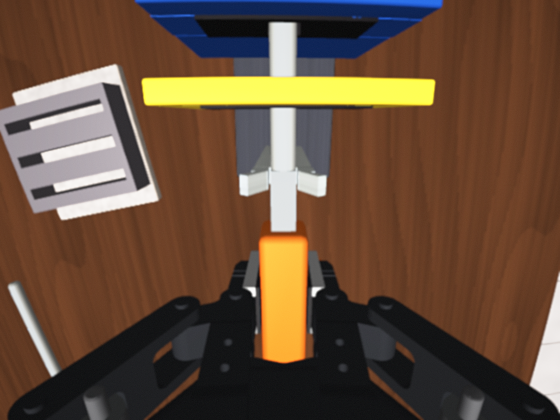

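```bash
python3 -m jog '0 0 8 0 0 0 -1; 0 0 18 0 0 0 -1; 0 0 27 0 0 0 -1; 0 0 34 0 0 0 -1; 0 0 40 0 0 0 -1; 0 0 42 0 0 0 -1;0 0 42 0 0 0 -1'; python3 st.py; python3 -m jog '0 0 1.5 0 0 0 -1; 0 0 3 0 0 0 -1;0 0 3 0 0 0 -1'; python3 st.py
```

```text
clock: 25.75
eef_pos: [630.8, -55.2, 119.9]
tool_rot: [3.142, -0.0, 1.496]
force: [-0.8, -0.3, -4.0]
width: 19.5
tip along 110.9 lat 214.8 dz 59.4 yaw 85.70 | F along -0.17 lat -0.80 z -4.04 T [-0.34  0.   -0.01] w 19.5 clk 25.75
clock: 26.12
eef_pos: [630.7, -55.2, 116.9]
tool_rot: [-3.141, -0.0, 1.496]
force: [0.1, -0.2, -3.1]
width: 19.2
tip along 110.9 lat 214.7 dz 56.4 yaw 85.70 | F along -0.23 lat 0.12 z -3.11 T [-0.35 -0.05  0.03] w 19.2 clk 26.12
```

```bash
python3 -m jog '0 0 0.7 0 0 0 -1; 0 0 1.3 0 0 0 -1;0 0 1.3 0 0 0 -1'; python3 st.py;  python3 -m jog '0 0 0.5 0 0 0 -1; 0 0 0.8 0 0 0 -1;0 0 0.8 0 0 0 -1'; python3 st.py
```

```text
clock: 26.5
eef_pos: [630.9, -55.2, 115.8]
tool_rot: [3.141, -0.0, 1.496]
force: [-0.5, -0.5, -2.1]
width: 19.4
tip along 110.9 lat 214.9 dz 55.3 yaw 85.69 | F along -0.39 lat -0.54 z -2.15 T [-0.2   0.06  0.08] w 19.4 clk 26.50
clock: 26.88
eef_pos: [631.0, -55.2, 115.6]
tool_rot: [3.141, 0.0, 1.496]
force: [-2.8, -0.7, 6.1]
width: 19.4
tip along 110.9 lat 215.0 dz 55.1 yaw 85.69 | F along -0.39 lat -2.84 z 6.07 T [-0.1   0.48  0.07] w 19.4 clk 26.88
```

```bash
python3 -m jog '0 0 -0.4 0 0 0 -1; 0 0 -0.8 0 0 0 -1; 0 0 -0.8 0 0 0 -0.5; 0 0 -0.8 0 0 0 -0.35; 0 0 -0.8 0 0 0 0; 0 0 -0.8 0 0 0 0.4; 0 0 -0.8 0 0 0 0.4;0 0 -0.8 0 0 0 0.4'; python3 st.py
python3 - <<'E'
from h import *
s,d=snap('wrist','w13');s,d=snap('scene','s13')
im=d['image'];cv2.imwrite('pics/s13a.png',cv2.resize(im[160:270,280:400,::-1],None,fx=5,fy=5,interpolation=cv2.INTER_CUBIC))
E
```

```text
clock: 27.88
eef_pos: [630.8, -55.2, 115.7]
tool_rot: [3.141, -0.0, 1.496]
force: [-1.0, -0.9, -0.0]
width: 59.9
tip along 110.9 lat 214.8 dz 55.2 yaw 85.70 | F along -0.79 lat -1.07 z -0.05 T [-0.01  0.02 -0.01] w 59.9 clk 27.88
```

View pics/s13a.png

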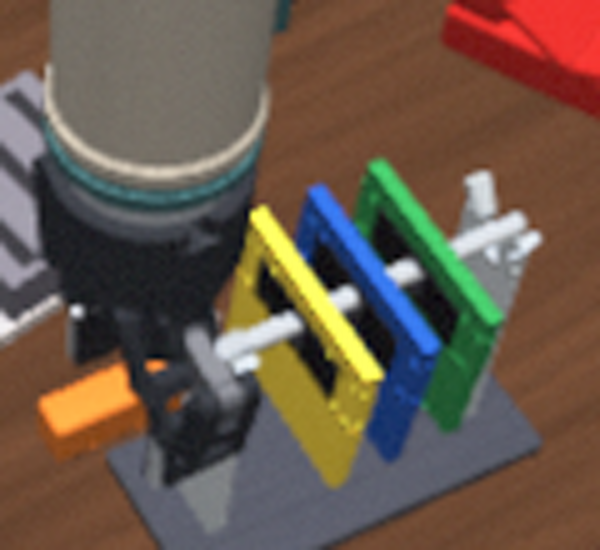

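View pics/w13.png

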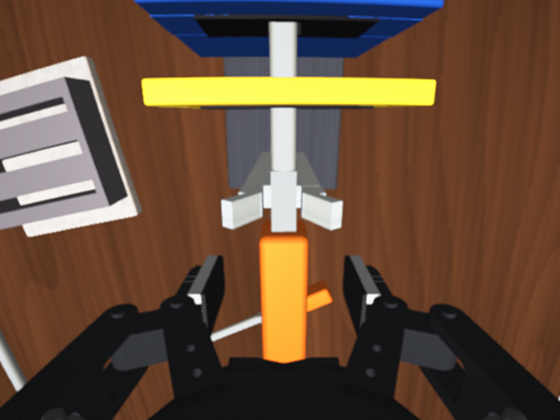

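Released and hanging in both forks; retreat straight up, then check.

```bash
python3 -m jog '0 0 -10 0 0 0 0.4; 0 0 -30 0 0 0 0.4; 0 0 -60 0 0 0 0.4; 0 0 -95 0 0 0 0.4; 0 0 -130 0 0 0 0.4; -10 0 -155 0 0 0 0.4; -35 0 -165 0 0 0 0.4; -50 0 -165 0 0 0 0.4'; python3 -m jog '0 -40 0 0 0 0 0.4; 0 -90 0 0 0 0 0.4; 0 -130 0 0 0 0 0.4; 0 -130 0 0 0 0 0.4; 0 -130 0 0 0 0 0.4; 0 -130 0 0 0 0 0.4'
python3 - <<'E'
from h import *
s,d=snap('wrist','w14');s,d=snap('scene','s14');snap('top','t14')
im=d['image'];cv2.imwrite('pics/s14a.png',cv2.resize(im[160:280,270:400,::-1],None,fx=5,fy=5,interpolation=cv2.INTER_CUBIC))
hc0=np.array([630.5,-60.4,135]);a=np.radians(85.6);u=np.array([np.cos(a),np.sin(a),0])
m=mask(d,(8,170,120),(18,255,255));s0,d0=load('scene0');m0=mask(d0,(8,170,120),(18,255,255))
print([(a,np.round(r[0],1)) for a,r in blobs(m,60)]);print([(a,np.round(r[0],1)) for a,r in blobs(m0,60)])
E
```

```text
clock: 28.98
eef_pos: [627.4, -106.6, 282.2]
tool_rot: [3.139, 0.001, 1.494]
force: [0.0, -0.4, 0.2]
width: 59.7
clock: 29.72
eef_pos: [498.5, -95.2, 280.5]
tool_rot: [3.141, -0.0, 1.496]
force: [0.1, 0.1, 0.4]
width: 59.5
[(193.0, array([271.8, 290.7])), (402.5, array([303.4, 239.3])), (585.5, array([117.7, 239.4]))]
[(193.0, array([271.6, 290.6])), (405.0, array([302.8, 239.1])), (587.5, array([117.7, 239.4]))]
```

View pics/s14a.png

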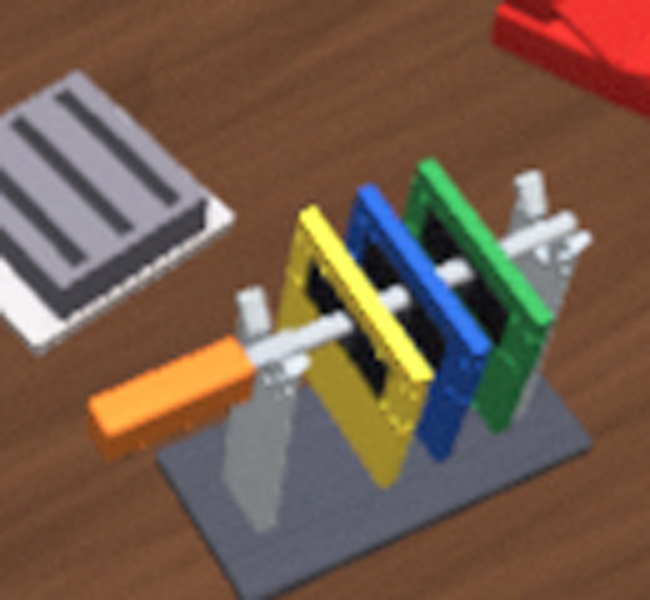

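View pics/t14.png

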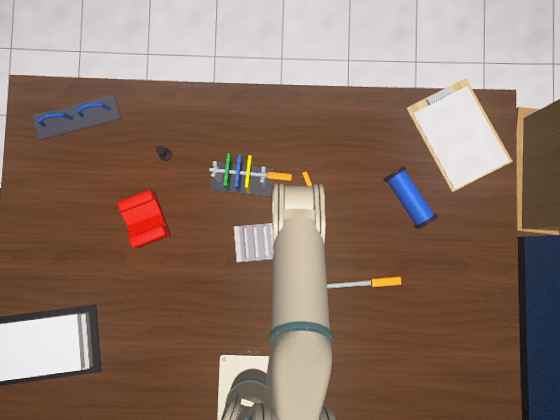

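View pics/w14.png

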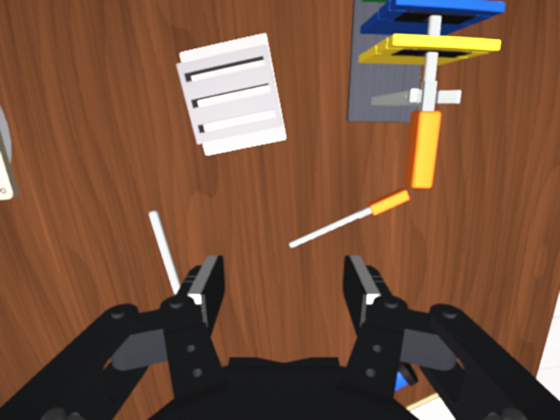

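```bash
python3 -m jog '0 0 0 0 0 0 0.4;0 0 0 0 0 0 0.4;0 0 0 0 0 0 0.4;0 0 0 0 0 0 0.4;0 0 0 0 0 0 0.4;0 0 0 0 0 0 0.4;0 0 0 0 0 0 0.4;0 0 0 0 0 0 0.4'
python3 - <<'E'
from h import *
s1,d1=load('s14');s,d=snap('scene','s15')
for n,lo,hi in(('ye',(25,150,120),(33,255,255)),('gr',(50,120,60),(80,255,255)),('or',(8,170,120),(18,255,255))):
    print(n,[(a,np.round(r[0],1)) for a,r in blobs(mask(d1,lo,hi),60)],[(a,np.round(r[0],1)) for a,r in blobs(mask(d,lo,hi),60)])
s0,d0=load('scene0')
w=[cv2.moments(cv2.inRange(x['image'][150:235,245:320],np.array([215,215,215]),np.array([255,255,255]))) for x in(d0,d)]
print([ (m['m00'],m['m10']/m['m00'],m['m01']/m['m00']) for m in w])
ctrl.finish_job()
E
```

```text
clock: 30.88
eef_pos: [497.4, -95.3, 280.6]
tool_rot: [3.142, -0.0, 1.496]
force: [0.2, 1.2, 0.2]
width: 59.4
ye [(159.0, array([342.5, 222.7]))] [(173.5, array([341.9, 222.7]))]
gr [(369.0, array([366.5, 217. ]))] [(371.5, array([366.5, 217. ]))]
or [(193.0, array([271.8, 290.7])), (402.5, array([303.4, 239.3])), (585.5, array([117.7, 239.4]))] [(191.5, array([271.8, 290.7])), (404.5, array([303.3, 239.1])), (587.5, array([117.7, 239.4]))]
[(64770.0, 25.22047244094488, 62.625984251968504), (65025.0, 25.4078431372549, 62.65098039215686)]
the job is handed in; nothing more can be done
```

I lifted the middle-sized bar from its stand and threaded it by feel through the yellow, blue and green plates. I then took all three plates out as one stack and hung the loaded bar back in both forks. The handle is over its original end, the plates hang between the forks, and the gripper is well clear. I handed the job in at about 31 s of the 72 s allowed, and it reports no verdict.

**Feel:** before poking, I picked the first sideways position for each plate from faint marks in the scene picture; the force readings then confirmed the eyes.
- **Yellow:** needed two tries. The first was blocked at about 6.7 N, which was firmer than I intended.
- **Blue:** needed two tries, the first blocked at about 4.4 N.
- **Green:** went through on the first try.

**Last checks:**
- The handle is within about half a pixel of where it started in the scene picture.
- The rack did not move visibly: its white edge sits within 0.2 pixel of its starting place.
- In pictures taken about 1 s apart, the green plate and the handle stayed within 0.2 pixel. The yellow patch differed by 0.6 pixel, which I took as measurement noise.
- The two spare bars stayed put to within 0.2 pixel. The red rest, roll and pin look untouched in the top view, but I did not measure them.

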